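# Clamp the mate gourd in the counter vise

## Task

Take the orange gourd from the bamboo tray and stand it upright on the bed of the small blue vise, between the V-shaped jaw and the rubber-faced jaw, and let go of it. Then take hold of the steel T-handle and turn it clockwise (seen from above) until it stiffens clearly and the gourd is pinched firmly against the V jaw; stop there, before the ceramic is crushed, and let go. Leave the glass canister, the red dispenser and the bombilla where they are.

Things in the scene. Friction and masses are not known exactly. Their poses are not given: they have to be found in the camera images.
- gourd: orange glazed ceramic mate cup, 0.35 kg, 100 mm tall, rotationally symmetric. Origin at the centre of its underside, z up through its mouth. Foot 52 mm diameter, straight belly 62 mm diameter from 12 to 58 mm height, narrow neck 54 mm diameter from 72 to 84 mm height (the place to grip it, from above), rim 60 mm diameter at 100 mm.
- vise: small grey and blue vise fixed to the counter. Origin under its bed, a plate 100 mm (x) by 260 mm (y -110 to +150), top 20 mm above the counter. Bamboo-lined fixed V jaw at the -y end, movable jaw near y +15, gear housing with the T-handle at the +y end: y +75 to +135, x -35 to +35, top 75 mm above the counter. Both jaws reach 69 mm above the counter and are about 75 mm wide.
- seat (a point): point on top of the vise's bed, at vise x 0, y -30 mm, height 20 mm: where the centre of the gourd's underside comes to lie when its belly is pressed home into the V jaw. At the start the rubber leaves the gourd 4 to 14 mm of play, so stand it down 1 to 3 mm to the +y side of this point. Axes as the vise's.
- jaw: movable blue steel jaw, 70 mm wide, 15 mm thick, 47 mm tall. Origin at the centre of its steel front face (the face that looks to the vise's -y), 45 mm above the counter. It carries on that face a black rubber facing whose thickness is not known: 3 to 9 mm. It closes towards the vise's -y.
- t_grip (a point): centre of the T-handle's bar, on the vertical spindle axis, at vise x 0, y +105 mm, 115 mm above the counter. The bar lies along this point's x axis: steel, 90 mm long, 14 mm wide, 16 mm high, red ends; below it is a 12 mm stem. Turns with the handle.
- t_handle (a joint): angle of the T-handle in rad, 0 = fully open, grows as it is turned clockwise seen from above (5.0 at most). Closes the jaw by 6 mm per rad through a rack and pinion and stays where it is left. Starts between 0 and 0.6; how far it must turn depends on the unknown rubber thickness.
- tray: low bamboo tray fixed on the counter, 160 mm (x) by 300 mm (y), rim 18 mm high, floor and walls 6 mm thick. Origin at the centre of its underside. Gourd and canister stand on it, either may be at either end.
- canister: closed glass canister with steel lid, 80 mm diameter, 114 mm tall, on the tray. Origin at the centre of its underside. To be left alone.
- dispenser: red plastic yerba dispenser with push latch, 70 by 90 mm, 142 mm tall, standing beyond the V-jaw end of the vise. Origin at the centre of its underside. To be left alone.
- bombilla: slotted steel drinking straw, about 195 mm long, 10 mm high, lying on the counter along its x axis nearer to the robot than the vise. Origin under the middle of it. To be left alone.
- spindle (a point): top of the gear housing, on the handle's axis, 75 mm up. Free turning takes 0.30 N m. The gourd sliding home adds little; then the torque climbs about 1.1 N m per rad. Clamped well at 0.17 to 0.27 N m over free turning; still loose below 0.10, crushed near 0.4. Standing still, friction hides part of the torque: compare with free turning read the same way (e.g. after equal small steps).

How it is judged:
By the outcome, as a careful person would: the job done as asked, in the order asked, and still so for the second after the job is handed in, with the robot touching nothing.
It also fails if it takes over 72 s, if anything falls off the work surface, if the arm or the gripper's body presses on something with over 40 N, if the wrist force passes 120 N, or if a joint passes its speed limit or range.

## Robot

A 6-joint arm with a two-finger parallel gripper is mounted at the origin on the work surface. World frame = base frame: x ahead of the robot, y to its left, z up, the work surface at z = 0. Lengths are in mm, angles in rad, forces in N, time in s.
With the tool pointing down it reaches from about 300 to 775 mm from the base axis. Payload 14.6 kg.
Tool frame: the origin (TCP) lies on the front face of the gripper's body, between the roots of the fingers; the fingertips stand 97 mm ahead of it and the grasp point (between the pads) lies 78 mm ahead of it; z points along the fingers, y is the line along which they close (so a half turn about z gives the same grasp; the last joint's range is limited). The gripper opens to 94 mm and grips with 3 to 60 N. Pads are 16 mm wide; open, the fingers measure 119 mm over their backs; the gripper's body (75 mm by 177 mm) begins 78 mm behind the grasp point.
Start: joints at [-1.304, 0.3, 1.521, -0, 1.321, -0.067], TCP at [180.193, -519.635, 302.646] pointing down, gripper open.
Joint ranges: [-3.03, 3.03], [-0.79, 2.21], [0.23, 2.52], [-1.04, 4.18], [0, 3.07], [-2.55, 2.55]. Speed limits (rad/s): [2.22, 2.22, 2.57, 3.14, 3.14, 3.14].

## Interface

Orientations are given as [roll, pitch, yaw] about the fixed x, y, z axes, in that order (R = Rz(yaw) Ry(pitch) Rx(roll)).
In Python, from cell import * gives the robot as it stands.
- The arm moves only by the tool carry_out, never from a script. Its arguments are lists of equal length, an entry for each row: "slide": the shift along the world's x, y, z scaled (see below), a list of three; "dr": the turn, a rotation vector about the world's x, y, z scaled (see below), a list of three; "gripper": the opening in per cent of the stroke, from 0 (shut) to 100 (fully open). A call has 1 to 10 rows; each row is the pose to reach, as a shift and turn from the pose commanded when the call began, turning the shorter way round; what a row does not reach only later rows make up. The controller multiplies each number of a shift by 0.25 m and each number of a turn by 360 degrees. A row lasts 1/12 s, in which the tool goes at most 41.7 mm and 7.16 degrees, less where a joint would pass 70% of its speed; a pose out of reach is approached as far as the arm can. A call with a number of a shift or a turn outside -1 to 1 is refused whole. A call with a gripper value outside its range is refused whole. The fingers move at their own pace and stop on an object; "newtons" is the grip in N (left out, the last holds). Time passes only in rows, so rows that repeat a pose let the fingers close. It gives the time, the measured TCP pose, the force, the opening and the grip force at its end, in the units of the state.
- read_state(): the state, without advancing time (a new reading comes with each control period).
- camera(name): name is "scene" or "top"; returns the picture (420x560x3 uint8, red, green, blue); there is no depth.
- camera_model(name): a dict with "vfov" (degrees; the focal length in pixels is half the picture's height over the tangent of half this angle, whatever the lens; pixels are square), "cx", "cy" (the principal point, pixels), "k1" (the pictures are not rectified: a ray, as slopes to the right and down, at radius r is drawn at 1 + k1 r^2 times it, then the intrinsics apply), "R" (3x3) and "t" (3): a world point X has camera coordinates R X + t. Camera axes: x right, y down, z forward; pixel columns grow to the right and rows downward; lengths in mm; the calibration is good to about 2 mm. A picture is of the moment at which its call begins. camera_model takes no time and is no camera call.
- sign_off(): hands the job in; it is judged then, once.
The state is a dict: "clock": time; "joints": joint angles; "qd": joint speeds; "effort": joint torques, N m; "eef_pos": TCP position; "eef_rot": TCP orientation; "wrist_force": force on the tool from outside, world axes, zero at the start; "moment": the same for the moment, N m; "finger_gap": finger opening in mm; "finger_force": force on a finger pad.
Only numpy, scipy, OpenCV 4.12 (cv2) and the standard library are available. Lean on these libraries where they do the work, as an engineer would, in place of code of your own. Each camera call takes 0.05 s, during which the arm holds its last target. There are 200 camera calls.

## Working session

There is one attempt and no reset: what is moved stays moved. The work goes in short steps, Python scripts to look and compute and a tool call to move; the robot and the scene stay as the last step left them, time stands still between calls to the robot, and variables do not carry over. Pictures are saved under pics/ and viewed, at most 10 in all, crops included, and the job is handed in when it is done.

Besides the shell and the picture viewer there is one more tool, called after ">>>" by a JSON object that holds its "api" and its "payload", one argument or row to a line. carry_out: Moves the arm, as the interface text tells. Its arguments: {"type":"object","properties":{"slide":{"type":"array","items":{"type":"array","items":{"type":"number","minimum":-1,"maximum":1}}},"dr":{"type":"array","items":{"type":"array","items":{"type":"number","minimum":-1,"maximum":1}}},"gripper":{"type":"array","items":{"type":"number"}},"newtons":{"type":"number"}},"required":["slide","dr","gripper"]}

```bash
ls; mkdir -p pics
python3 - <<'E'
from cell import *
import cv2
for n in("scene","top"):
    im=camera(n);cv2.imwrite(f"pics/{n}0.png",im[:,:,::-1]);m=camera_model(n);print(n,m)
s=read_state();print(s)
E
```

```text
pics
scene {'vfov': 55.26514381224358, 'cx': 275.844976119969, 'cy': 207.48757612554124, 'k1': -0.02735039050228034, 'R': array([[ 0.22150701,  0.97515086,  0.00393037],
       [ 0.69576288, -0.155217  , -0.7013    ],
       [-0.68326324,  0.15807747, -0.71285543]]), 't': array([-110.215848  , -307.68397338, 1286.59159284])}
top {'vfov': 56.78792556379116, 'cx': 279.39083197259475, 'cy': 210.10442897289798, 'k1': -0.033390444040958964, 'R': array([[ 0.00283286, -0.99999209,  0.00279217],
       [-0.97865286, -0.00334618, -0.20549302],
       [ 0.20550074, -0.00215043, -0.9786546 ]]), 't': array([-29.11237209, 540.48811871, 803.31890227])}
{'clock': 0.1, 'joints': array([-1.30362855e+00,  3.00410354e-01,  1.52152174e+00, -6.10599854e-06,
        1.32070885e+00, -6.66046285e-02]), 'qd': array([ 1.75004967e-04, -1.21087382e-03, -5.92381188e-04,  2.82677882e-04,
       -2.09541342e-04, -2.34494278e-05]), 'effort': array([ 5.42009384e-04, -5.32642579e+01, -3.53284049e+01,  7.09275459e-02,
        2.35399744e-02, -8.97671339e-05]), 'eef_pos': array([ 180.14259706, -519.5159688 ,  302.14470182]), 'eef_rot': array([-3.14054630e+00, -6.38678478e-05,  3.33773887e-01]), 'wrist_force': array([-0.02105565, -0.49700005,  0.27977947]), 'moment': array([ 0.03218567,  0.00714347, -0.02431067]), 'finger_force': 0.0, 'finger_gap': 93.88464586716704}
```

View pics/top0.png

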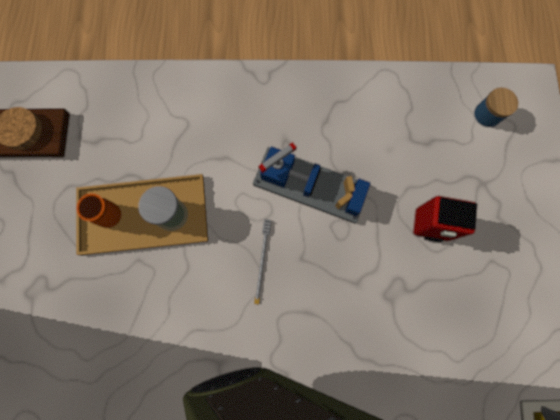

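View pics/scene0.png

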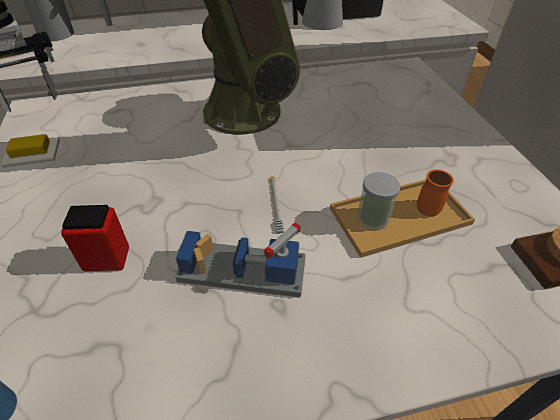

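The top picture shows the gourd at about (93,207) next to the canister at (160,207). The vise runs from its handle at (278,158) to the V jaw at (357,195), and the dispenser is at (445,217). I'll take closer crops to measure.

```bash
cat > h.py <<'E'
import numpy as np, cv2
from cell import *
def K(m):
    f=210/np.tan(np.radians(m["vfov"]/2)); return f
def ray(n,uv):
    m=camera_model(n);f=K(m);d=np.array([(uv[0]-m["cx"])/f,(uv[1]-m["cy"])/f])
    x=d.copy()
    for _ in range(10): x=d/(1+m["k1"]*(x@x))
    R=np.array(m["R"]);return -R.T@m["t"],R.T@np.r_[x,1]
def onz(n,uv,z):
    c,d=ray(n,uv);return (c+d*(z-c[2])/d[2])
def proj(n,X):
    m=camera_model(n);f=K(m);c=np.array(m["R"])@X+m["t"];x=c[:2]/c[2]
    return x*(1+m["k1"]*(x@x))*f+[m["cx"],m["cy"]]
def blobs(mask,amin=8):
    k,l,s,c=cv2.connectedComponentsWithStats(mask.astype(np.uint8));return [(s[i],c[i]) for i in range(1,k) if s[i][4]>=amin]
E
python3 - <<'E'
from h import *
t=cv2.imread("pics/top0.png");s=cv2.imread("pics/scene0.png")
a=cv2.resize(t[135:225,245:378],None,fx=6,fy=6,interpolation=cv2.INTER_CUBIC);cv2.imwrite("pics/c1.png",a)
for n,im in(("top",t),("scene",s)):
    h=cv2.cvtColor(im,cv2.COLOR_BGR2HSV);H,S,V=[h[:,:,i].astype(int) for i in range(3)]
    print(n,"red");[print(b[0],b[1].round(1)) for b in blobs(((H<4)|(H>174))&(S>170)&(V>90))]
    print("orange");[print(b[0],b[1].round(1)) for b in blobs((H>=4)&(H<=13)&(S>190)&(V>60),30)]
    print("blue");[print(b[0],b[1].round(1)) for b in blobs((H>105)&(H<125)&(S>150)&(V>50),20)]
E
```

```text
top red
[291 144   4   5  13] [292.6 146. ]
[260 165   5   6  21] [261.8 167.7]
[414 197  60  37 715] [432.6 217.2]
orange
[ 78 193  43  34 703] [101.6 212.1]
blue
[267 148  11  10  50] [271.5 151.8]
[261 155  33  28 338] [280.  169.9]
[305 165  15  28 167] [311.7 178.8]
[346 180  23  33 360] [358.  196.2]
scene red
[ 62 207  67  62 999] [108.6 235.8]
[292 223   8   9  34] [296.5 226.1]
[264 247   9  11  43] [269.2 251.1]
orange
[417 170  36  46 348] [437.4 193.3]
[420 204  11  12  38] [425.8 208.4]
blue
[177 231  23  30 290] [188.1 245.4]
[235 238  13  26 107] [241.7 249.4]
[266 241  32  28 277] [285.  257.3]
```

View pics/c1.png

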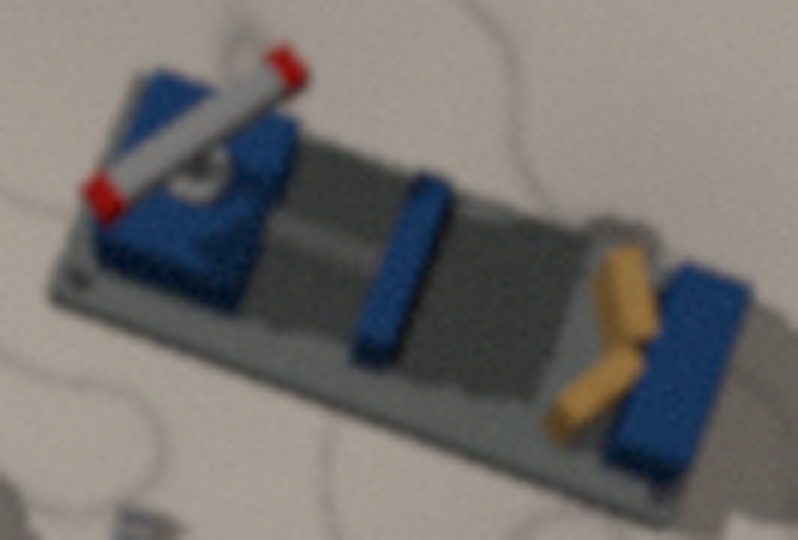

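The crop shows the bar's red ends at about (292.5,146) and (262.3,168). It also shows the near bed edge, the blue movable jaw, the bamboo V and the rear jaw. Next I compute positions from these.

Run:
```python
from h import *
c=lambda x,y:((x+.5)/6+245-.5,(y+.5)/6+135-.5)
e1,e2=[onz("top",p,119) for p in((292.6,146),(261.8,167.7))]
print("bar",e1,e2,(e1+e2)/2,np.linalg.norm(e1-e2),"bar yaw",np.degrees(np.arctan2(*(e2-e1)[1::-1])))
def tri(p,q):
    a,u=ray("top",p);b,v=ray("scene",q);k=np.linalg.lstsq(np.c_[u,-v],b-a,rcond=None)[0];return (a+u*k[0]+b+v*k[1])/2,np.linalg.norm(a+u*k[0]-b-v*k[1])
r1=tri((292.6,146),(296.5,226.1));r2=tri((261.8,167.7),(269.2,251.1))
# scene ends: which is which decided by the small gap
print("tri",r1,r2);print(tri((292.6,146),(269.2,251.1)),tri((261.8,167.7),(296.5,226.1)))
def ang(p,q,z):
    a,b=onz("top",c(*p),z),onz("top",c(*q),z);d=b-a;print("edge",a.round(1),b.round(1),np.linalg.norm(d).round(1),np.degrees(np.arctan2(d[1],d[0])).round(2))
ang((660,522),(55,290),20)
ang((355,355),(418,178),69);ang((390,355),(450,187),69);ang((612,450),(685,265),69);ang((685,465),(750,285),69)
# gourd rim from top: bright region + dark interior, fit ellipse on the rim's outline
t=cv2.imread("pics/top0.png");s=cv2.imread("pics/scene0.png")
for n,im,(x0,y0,x1,y1) in(("top",t,(70,185,130,235)),("scene",s,(410,160,465,225))):
    b=cv2.resize(im[y0:y1,x0:x1],None,fx=6,fy=6,interpolation=cv2.INTER_CUBIC);cv2.imwrite(f"pics/g_{n}.png",b)
a=cv2.imread("pics/g_top.png");b=cv2.imread("pics/g_scene.png");h=max(a.shape[0],b.shape[0])
cv2.imwrite("pics/g.png",np.hstack([cv2.copyMakeBorder(i,0,h-i.shape[0],0,0,0) for i in(a,b)]))
```

```text
bar [666.53754389 -54.93475937 119.        ] [618.0717925    9.83982228 119.        ] [642.30466819 -22.54746854 119.        ] 80.89916863965055 bar yaw 126.80463509625949
tri (array([654.49605451, -26.62518705, 168.33173316]), np.float64(54.689535577933874)) (array([630.17389781, -15.7302957 ,  71.06272412]), np.float64(55.76556823655594))
(array([666.53223154, -53.18263572, 119.80912213]), np.float64(3.4967990123954356)) (array([618.1145178 ,  11.53647228, 120.06266811]), np.float64(3.554368583577345))
edge [ 521.8 -200.3   20. ] [613.   32.7  20. ] 250.3 68.63
edge [574.8 -80.9  69. ] [ 642.9 -105.1   69. ] 72.3 -19.56
edge [574.9 -93.7  69. ] [ 639.5 -116.9   69. ] 68.7 -19.78
edge [ 539.5 -174.    69. ] [ 609.6 -203.5   69. ] 76.0 -22.77
edge [ 534.1 -200.5   69. ] [ 602.1 -227.3   69. ] 73.1 -21.52
```

View pics/g.png

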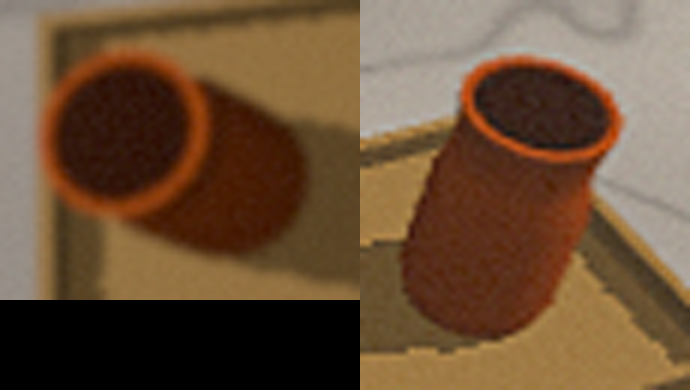

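The rim is clear in both views: top centre about (90.8,207.2), scene centre about (440.1,178.3). The gourd is upright.

Run:
```python
from h import *
print(onz("top",(90.4,206.8),106),onz("scene",(439.7,177.8),106))
y=np.radians(-21.5);X=np.array([np.cos(y),np.sin(y)]);Y=np.array([-X[1],X[0]])
# vise points in vise frame about spindle guess from several features
im=cv2.imread("pics/top0.png");h=cv2.cvtColor(im,cv2.COLOR_BGR2HSV)
m=((h[:,:,0]>14)&(h[:,:,0]<26)&(h[:,:,1]>90)&(h[:,:,2]>90));m[:, :335]=0;m[:,365:]=0;m[:175]=0;m[215:]=0
bl=blobs(m,10);print([(b[0],b[1]) for b in bl])
for b in bl: print("bamboo",onz("top",b[1],65))
S=np.array([642.3,-21.7]);print("seat",S-135*Y,"seat+2",S-133*Y)
for n,q in(("canister top",(157.5,202)),):
    print(n,onz("top",q,120))
p=np.array([642.3,-22,119]);print(proj("top",p),proj("scene",p))
```

```text
[535.84471265 369.40841097 106.        ] [535.32374173 371.47316468 106.        ]
[(array([337, 176,  17,  30, 233], dtype=int32), array([346.81974249, 190.18025751]))]
bamboo [ 584.36091793 -176.74009352   65.        ]
seat [ 592.82233439 -147.30637168] seat+2 [ 593.55533685 -145.44553654]
canister top [543.36317093 223.6832627  120.        ]
[277.03895177 156.77744403] [281.69260556 238.73369171]
```

>>> {"api": "carry_out", "payload": {
  "slide": [
    [0.4,1,0],
    [0.4,1,0],
    [0.4,1,0],
    [0.4,1,0],
    [0.4,1,0],
    [0.4,1,0],
    [0.4,1,0]
  ],
  "dr": [
    [0,0,0.1],
    [0,0,0.1],
    [0,0,0.1],
    [0,0,0.1],
    [0,0,0.1],
    [0,0,0.1],
    [0,0,0.1]
  ],
  "gripper": [100,100,100,100,100,100,100]
}}

```text
clock: 0.68
eef_pos: [280.8, -266.4, 302.6]
eef_rot: [-3.142, -0.0, 0.965]
wrist_force: [-0.2, 0.5, -0.3]
finger_gap: 93.5
finger_force: 0.0
```

>>> {"api": "carry_out", "payload": {
  "slide": [
    [0.4,1,0],
    [0.4,1,0],
    [0.4,1,0],
    [0.4,1,0],
    [0.4,1,0],
    [0.4,1,0],
    [0.4,1,0]
  ],
  "dr": [
    [0,0,0.097],
    [0,0,0.097],
    [0,0,0.097],
    [0,0,0.097],
    [0,0,0.097],
    [0,0,0.097],
    [0,0,0.097]
  ],
  "gripper": [100,100,100,100,100,100,100]
}}

```text
clock: 1.27
eef_pos: [380.7, -16.2, 302.6]
eef_rot: [3.141, -0.0, 1.575]
wrist_force: [0.4, -0.7, 0.7]
finger_gap: 94.1
finger_force: 0.0
```

>>> {"api": "carry_out", "payload": {
  "slide": [
    [0.4,1,0],
    [0.4,1,0],
    [0.4,1,0],
    [0.4,1,0],
    [0.4,1,0],
    [0.4,1,0],
    [0.4,1,0]
  ],
  "dr": [
    [0,0,0],
    [0,0,0],
    [0,0,0],
    [0,0,0],
    [0,0,0],
    [0,0,0],
    [0,0,0]
  ],
  "gripper": [100,100,100,100,100,100,100]
}}

```text
clock: 1.85
eef_pos: [480.7, 234.1, 301.9]
eef_rot: [-3.141, -0.0, 1.574]
wrist_force: [-0.1, -0.6, -1.3]
finger_gap: 93.9
finger_force: 0.0
```

>>> {"api": "carry_out", "payload": {
  "slide": [
    [0.22,0.545,-0.1],
    [0.22,0.545,-0.2],
    [0.22,0.545,-0.3],
    [0.22,0.545,-0.3],
    [0.22,0.545,-0.3],
    [0.22,0.545,-0.3],
    [0.22,0.545,-0.3]
  ],
  "dr": [
    [0,0,0],
    [0,0,0],
    [0,0,0],
    [0,0,0],
    [0,0,0],
    [0,0,0],
    [0,0,0]
  ],
  "gripper": [100,100,100,100,100,100,100]
}}

```text
clock: 2.43
eef_pos: [535.2, 366.3, 228.0]
eef_rot: [3.142, 0.0, 1.572]
wrist_force: [-0.0, -0.1, 0.2]
finger_gap: 93.9
finger_force: 0.0
```

Run:
```python
from h import *
im=camera("top");s2=camera("scene");s=read_state();print(s["eef_pos"],s["eef_rot"])
o=np.hstack([cv2.resize(im[150:260,50:170,::-1],None,fx=3,fy=3),cv2.resize(s2[100:210,380:500,::-1],None,fx=3,fy=3)]);cv2.imwrite("pics/h1.png",o)
```

```text
[535.4456259  365.84410563 229.5609079 ] [ 3.13937082e+00 -1.22611568e-03  1.57077785e+00]
```

View pics/h1.png

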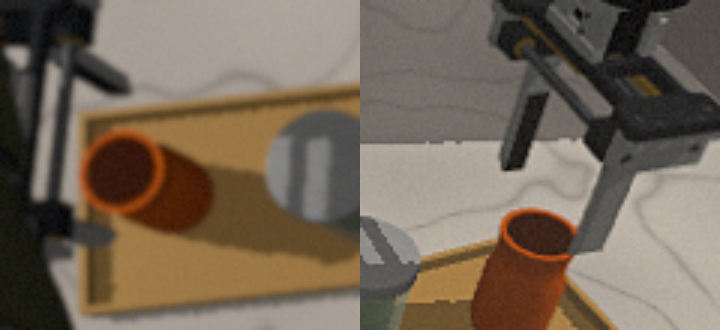

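The fingers straddle the gourd along world x, with clearance to the canister. Next: descend and grip.

>>> {"api": "carry_out", "payload": {
  "slide": [
    [0,0.016,-0.05],
    [0,0.016,-0.1],
    [0,0.016,-0.15],
    [0,0.016,-0.2],
    [0,0.016,-0.254],
    [0,0.016,-0.254],
    [0,0.016,-0.254],
    [0,0.016,-0.254],
    [0,0.016,-0.254],
    [0,0.016,-0.254]
  ],
  "dr": [
    [0,0,0],
    [0,0,0],
    [0,0,0],
    [0,0,0],
    [0,0,0],
    [0,0,0],
    [0,0,0],
    [0,0,0],
    [0,0,0],
    [0,0,0]
  ],
  "gripper": [100,100,100,100,100,100,40,40,40,40],
  "newtons": 20
}}

```text
clock: 3.37
eef_pos: [535.4, 370.8, 164.9]
eef_rot: [3.141, -0.001, 1.572]
wrist_force: [-0.1, -0.2, -0.1]
finger_gap: 70.5
finger_force: 0.0
```

>>> {"api": "carry_out", "payload": {
  "slide": [
    [0,0,0],
    [0,0,0],
    [0,0,0],
    [0,0,0],
    [0,0,0]
  ],
  "dr": [
    [0,0,0],
    [0,0,0],
    [0,0,0],
    [0,0,0],
    [0,0,0]
  ],
  "gripper": [40,40,40,40,40]
}}

```text
clock: 3.78
eef_pos: [535.2, 370.7, 164.5]
eef_rot: [3.141, -0.0, 1.572]
wrist_force: [-2.3, -0.4, 4.4]
finger_gap: 58.7
finger_force: 19.8
```

>>> {"api": "carry_out", "payload": {
  "slide": [
    [0,0,0.03],
    [0,0,0.1],
    [0,0,0.2],
    [0,0,0.3],
    [0,0,0.4],
    [0,0,0.5],
    [0,0,0.56],
    [0,0,0.56],
    [0,0,0.56]
  ],
  "dr": [
    [0,0,0],
    [0,0,0],
    [0,0,0],
    [0,0,0],
    [0,0,0],
    [0,0,0],
    [0,0,0],
    [0,0,0],
    [0,0,0]
  ],
  "gripper": [40,40,40,40,40,40,40,40,40],
  "newtons": 25
}}

```text
clock: 4.53
eef_pos: [535.2, 370.5, 303.9]
eef_rot: [3.141, -0.0, 1.572]
wrist_force: [-0.4, -0.4, -4.2]
finger_gap: 58.5
finger_force: 24.0
```

>>> {"api": "carry_out", "payload": {
  "slide": [
    [0.01,-0.1,0],
    [0.03,-0.2,0],
    [0.05,-0.35,0],
    [0.07,-0.5,0],
    [0.09,-0.65,0],
    [0.1,-0.8,0],
    [0.11,-0.9,0],
    [0.12,-1,0],
    [0.12,-1,0]
  ],
  "dr": [
    [0,0,0],
    [0,0,0],
    [0,0,0],
    [0,0,0],
    [0,0,0],
    [0,0,0],
    [0,0,0],
    [0,0,0],
    [0,0,0]
  ],
  "gripper": [40,40,40,40,40,40,40,40,40]
}}

```text
clock: 5.28
eef_pos: [565.2, 116.7, 302.2]
eef_rot: [-3.139, 0.001, 1.568]
wrist_force: [0.9, -0.2, -4.0]
finger_gap: 58.5
finger_force: 24.1
```

>>> {"api": "carry_out", "payload": {
  "slide": [
    [0.01,-0.1,0],
    [0.03,-0.2,0],
    [0.05,-0.35,0],
    [0.07,-0.5,0],
    [0.09,-0.65,0],
    [0.1,-0.8,0],
    [0.11,-0.9,0],
    [0.112,-1,0],
    [0.112,-1,0],
    [0.112,-1,0]
  ],
  "dr": [
    [0,0,0],
    [0,0,0],
    [0,0,0],
    [0,0,0],
    [0,0,0],
    [0,0,0],
    [0,0,0],
    [0,0,0],
    [0,0,0],
    [0,0,0]
  ],
  "gripper": [40,40,40,40,40,40,40,40,40,40]
}}

```text
clock: 6.12
eef_pos: [592.9, -129.9, 302.3]
eef_rot: [-3.139, -0.001, 1.57]
wrist_force: [0.2, 0.3, -4.1]
finger_gap: 58.5
finger_force: 24.1
```

>>> {"api": "carry_out", "payload": {
  "slide": [
    [0,-0.03,-0.05],
    [0,-0.064,-0.1],
    [0,-0.064,-0.18],
    [0,-0.064,-0.244],
    [0,-0.064,-0.244],
    [0,-0.064,-0.244],
    [0,-0.064,-0.244]
  ],
  "dr": [
    [0,0,0],
    [0,0,0],
    [0,0,0],
    [0,0,0],
    [0,0,0],
    [0,0,0],
    [0,0,0]
  ],
  "gripper": [40,40,40,40,40,40,40]
}}

```text
clock: 6.7
eef_pos: [593.4, -145.2, 243.5]
eef_rot: [3.141, 0.0, 1.572]
wrist_force: [-0.0, 0.3, -2.8]
finger_gap: 58.5
finger_force: 24.1
```

Run:
```python
from h import *
im=camera("top");s2=camera("scene");s=read_state();print(s["eef_pos"],s["eef_rot"])
o=np.hstack([cv2.resize(im[120:240,240:370,::-1],None,fx=3,fy=3),cv2.resize(s2[170:290,150:280,::-1],None,fx=3,fy=3)]);cv2.imwrite("pics/p1.png",o)
p=s["eef_pos"]
for z in(85,):print(proj("top",np.r_[p[:2],z]),proj("scene",np.r_[p[:2],z]))
```

```text
[ 593.47447834 -145.34236572  244.12147311] [3.14008106e+00 4.73825482e-04 1.57188059e+00]
[333.83164211 183.70227156] [215.45985351 241.75382043]
```

View pics/p1.png

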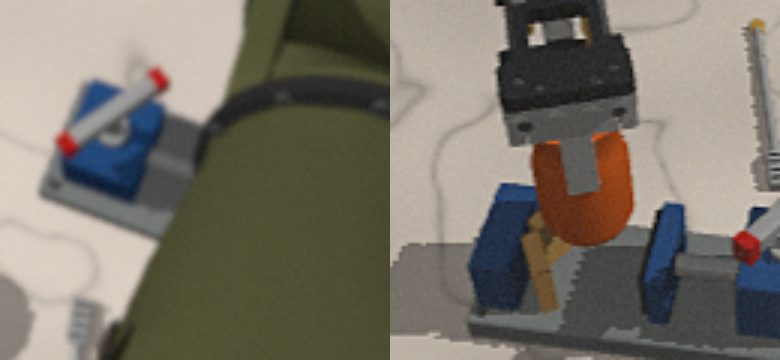

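The scene view shows the gourd hanging upright between the V jaw and the rubber jaw, so I descend while watching the force.

>>> {"api": "carry_out", "payload": {
  "slide": [
    [0,0,-0.04],
    [0,0,-0.08],
    [0,0,-0.12],
    [0,0,-0.15],
    [0,0,-0.15],
    [0,0,-0.15]
  ],
  "dr": [
    [0,0,0],
    [0,0,0],
    [0,0,0],
    [0,0,0],
    [0,0,0],
    [0,0,0]
  ],
  "gripper": [40,40,40,40,40,40]
}}

```text
clock: 7.3
eef_pos: [593.1, -145.4, 205.0]
eef_rot: [-3.14, -0.0, 1.572]
wrist_force: [-0.4, -0.4, -3.7]
finger_gap: 58.7
finger_force: 24.1
```

Run:
```python
from h import *
s2=camera("scene");s=read_state();print(s["eef_pos"],s["wrist_force"],s["moment"])
cv2.imwrite("pics/p2.png",cv2.resize(s2[200:300,160:290,::-1],None,fx=6,fy=6,interpolation=cv2.INTER_CUBIC))
```

```text
[ 593.29121148 -145.41085285  205.68454784] [ 0.16967589 -1.25979717 -2.31199013] [ 0.00029448 -0.06202978  0.00325328]
```

View pics/p2.png

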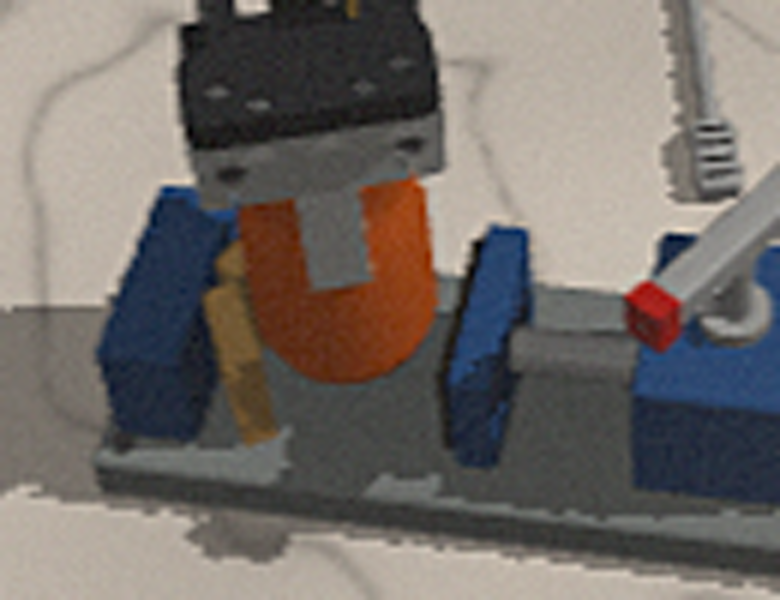

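The gourd is between the jaws without lateral force, with a gap left to the rubber. I continue down.

>>> {"api": "carry_out", "payload": {
  "slide": [
    [0,0,-0.03],
    [0,0,-0.06],
    [0,0,-0.08],
    [0,0,-0.096],
    [0,0,-0.096],
    [0,0,-0.096]
  ],
  "dr": [
    [0,0,0],
    [0,0,0],
    [0,0,0],
    [0,0,0],
    [0,0,0],
    [0,0,0]
  ],
  "gripper": [40,40,40,40,40,40]
}}

```text
clock: 7.85
eef_pos: [593.2, -145.4, 181.4]
eef_rot: [-3.141, -0.0, 1.572]
wrist_force: [-0.2, -0.4, -3.5]
finger_gap: 58.7
finger_force: 24.1
```

>>> {"api": "carry_out", "payload": {
  "slide": [
    [0,0,-0.006],
    [0,0,-0.012],
    [0,0,-0.012]
  ],
  "dr": [
    [0,0,0],
    [0,0,0],
    [0,0,0]
  ],
  "gripper": [40,40,40]
}}

```text
clock: 8.1
eef_pos: [593.2, -145.4, 178.6]
eef_rot: [3.141, 0.0, 1.572]
wrist_force: [-0.5, 0.3, -3.1]
finger_gap: 58.2
finger_force: 24.1
```

>>> {"api": "carry_out", "payload": {
  "slide": [
    [0,0,-0.003],
    [0,0,-0.006],
    [0,0,-0.006]
  ],
  "dr": [
    [0,0,0],
    [0,0,0],
    [0,0,0]
  ],
  "gripper": [40,40,40]
}}

```text
clock: 8.35
eef_pos: [593.3, -145.5, 178.4]
eef_rot: [3.141, 0.0, 1.572]
wrist_force: [-5.0, 1.0, 8.0]
finger_gap: 58.9
finger_force: 25.0
```

Contact with the bed reads +8 N. I release and lift.

>>> {"api": "carry_out", "payload": {
  "slide": [
    [0,0,0],
    [0,0,0],
    [0,0,0],
    [0,0,0],
    [0,0,0],
    [0,0,0],
    [0,0,0],
    [0,0,0]
  ],
  "dr": [
    [0,0,0],
    [0,0,0],
    [0,0,0],
    [0,0,0],
    [0,0,0],
    [0,0,0],
    [0,0,0],
    [0,0,0]
  ],
  "gripper": [65,70,80,90,95,95,95,95]
}}

```text
clock: 9.02
eef_pos: [593.2, -145.4, 177.1]
eef_rot: [-3.142, -0.0, 1.572]
wrist_force: [0.3, 0.2, -0.2]
finger_gap: 89.3
finger_force: 0.0
```

>>> {"api": "carry_out", "payload": {
  "slide": [
    [0,0,0.02],
    [0,0,0.06],
    [0,0,0.12],
    [0,0,0.2],
    [0,0,0.3],
    [0,0,0.4],
    [0,0,0.4],
    [0,0,0.4]
  ],
  "dr": [
    [0,0,0],
    [0,0,0],
    [0,0,0],
    [0,0,0],
    [0,0,0],
    [0,0,0],
    [0,0,0],
    [0,0,0]
  ],
  "gripper": [95,95,95,95,95,95,95,95]
}}

```text
clock: 9.68
eef_pos: [593.4, -145.4, 279.2]
eef_rot: [3.138, 0.001, 1.572]
wrist_force: [-0.3, -0.5, -0.4]
finger_gap: 89.3
finger_force: 0.0
```

Run:
```python
from h import *
s2=camera("scene");s=read_state();print(s["eef_pos"],s["eef_rot"],s["wrist_force"])
cv2.imwrite("pics/p3.png",cv2.resize(s2[200:300,160:310,::-1],None,fx=5,fy=5,interpolation=cv2.INTER_CUBIC))
```

```text
[ 593.10400806 -145.36293901  277.6142574 ] [3.14089258e+00 2.50601407e-04 1.57161493e+00] [-0.08936134  0.2764095  -0.63912167]
```

View pics/p3.png

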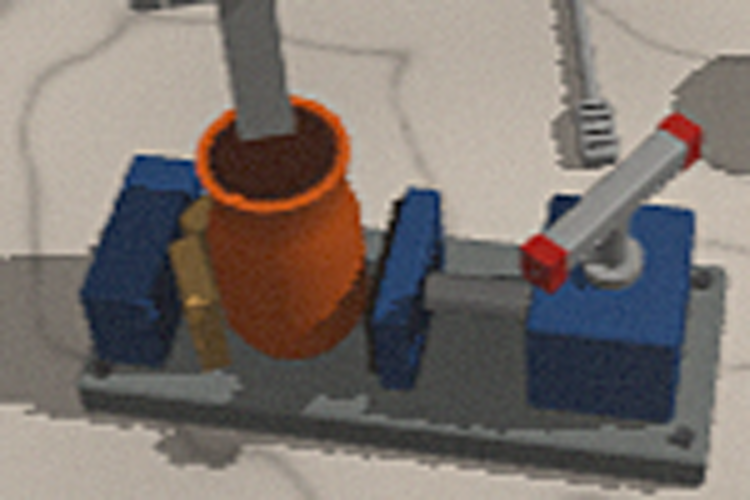

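The gourd stands upright and free between the V and the rubber. The handle bar is unobstructed, so I move to it.

>>> {"api": "carry_out", "payload": {
  "slide": [
    [0.05,0.12,0],
    [0.1,0.25,0],
    [0.15,0.38,0],
    [0.196,0.495,0],
    [0.196,0.495,-0.05],
    [0.196,0.495,-0.11],
    [0.196,0.495,-0.168],
    [0.196,0.495,-0.168],
    [0.196,0.495,-0.168]
  ],
  "dr": [
    [0,0,0.02],
    [0,0,0.04],
    [0,0,0.06],
    [0,0,0.08],
    [0,0,0.1],
    [0,0,0.102],
    [0,0,0.102],
    [0,0,0.102],
    [0,0,0.102]
  ],
  "gripper": [95,90,80,70,60,50,50,50,50]
}}

```text
clock: 10.48
eef_pos: [641.9, -21.6, 234.0]
eef_rot: [-3.14, -0.002, 2.212]
wrist_force: [-0.3, -0.1, -0.1]
finger_gap: 47.3
finger_force: 0.0
```

Run:
```python
from h import *
s2=camera("scene");t=camera("top");s=read_state();print(s["eef_pos"],s["eef_rot"],s["finger_gap"],s["joints"])
cv2.imwrite("pics/q1.png",np.hstack([cv2.resize(i[...,::-1],None,fx=4,fy=4,interpolation=cv2.INTER_CUBIC) for i in(s2[170:290,230:330],t[100:220,230:330])]))
```

```text
[642.32886962 -21.77901334 235.79463557] [3.14123365e+00 3.71920413e-04 2.21215297e+00] 47.18690231413195 [-9.08617100e-02  5.61844793e-01  1.30808788e+00 -3.83000304e-05
  1.27114435e+00 -7.32207126e-01]
```

View pics/q1.png

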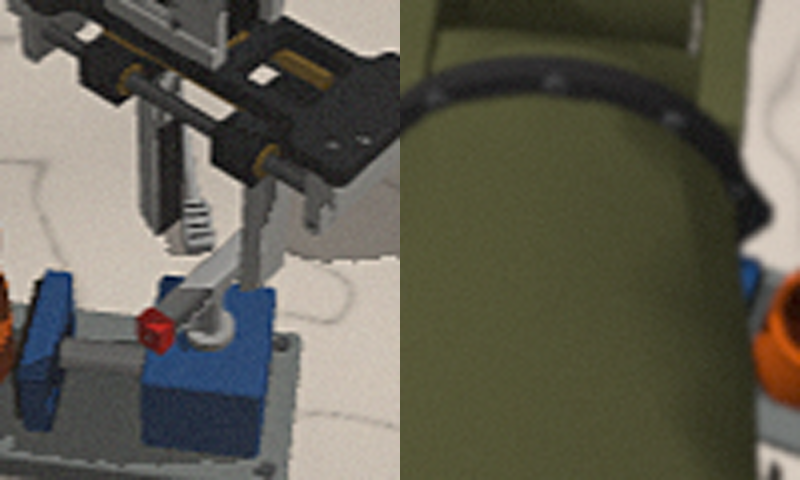

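The fingers straddle the bar across its width. I descend and grip.

>>> {"api": "carry_out", "payload": {
  "slide": [
    [0,0,-0.05],
    [0,0,-0.1],
    [0,0,-0.15],
    [0,0,-0.168],
    [0,0,-0.168],
    [0,0,-0.168],
    [0,0,-0.168],
    [0,0,-0.168],
    [0,0,-0.168],
    [0,0,-0.168]
  ],
  "dr": [
    [0,0,0],
    [0,0,0],
    [0,0,0],
    [0,0,0],
    [0,0,0],
    [0,0,0],
    [0,0,0],
    [0,0,0],
    [0,0,0],
    [0,0,0]
  ],
  "gripper": [50,50,50,50,50,5,5,5,5,5],
  "newtons": 30
}}

```text
clock: 11.42
eef_pos: [642.3, -21.6, 193.5]
eef_rot: [3.141, 0.0, 2.212]
wrist_force: [-0.6, 0.5, -0.0]
finger_gap: 16.9
finger_force: 0.0
```

>>> {"api": "carry_out", "payload": {
  "slide": [
    [0,0,0],
    [0,0,0],
    [0,0,0],
    [0,0,0]
  ],
  "dr": [
    [0,0,0],
    [0,0,0],
    [0,0,0],
    [0,0,0]
  ],
  "gripper": [5,5,5,5],
  "newtons": 60
}}

```text
clock: 11.75
eef_pos: [642.1, -21.8, 193.4]
eef_rot: [-3.141, -0.0, 2.212]
wrist_force: [-5.3, -2.7, 4.9]
finger_gap: 13.7
finger_force: 60.0
```

```bash
cat > r.py <<'E'
from h import *
M=[]
s=read_state();camera("top");s=read_state()
print(s["clock"],s["eef_pos"].round(1),"yaw",s["eef_rot"][2].round(4),"F",s["wrist_force"].round(2),"M",s["moment"].round(3),"gap",s["finger_gap"].round(1),s["finger_force"].round(1),"j6",s["joints"][5].round(4),"e6",s["effort"][5].round(3))
E
python3 r.py
```

```text
Traceback (most recent call last):
  File "r.py", line 4, in <module>
    print(s["clock"],s["eef_pos"].round(1),"yaw",s["eef_rot"][2].round(4),"F",s["wrist_force"].round(2),"M",s["moment"].round(3),"gap",s["finger_gap"].round(1),s["finger_force"].round(1),"j6",s["joints"][5].round(4),"e6",s["effort"][5].round(3))
                                                                                                                                       ^^^^^^^^^^^^^^^^^^^^^
AttributeError: 'float' object has no attribute 'round'
```

```bash
cat > r.py <<'E'
from h import *
A=[]
for i in range(5):
    s=read_state();A.append(np.r_[s["wrist_force"],s["moment"],s["effort"][5],s["eef_rot"][2],s["joints"][5]])
    if i<4: camera("top")
A=np.array(A);m=A.mean(0)
print(round(s["clock"],2),s["eef_pos"].round(1),"F",m[:3].round(2),"M",m[3:6].round(3),"Mz",A[:,5].round(3),"e6",A[:,6].round(3),"yaw",round(m[7],4),"j6",round(m[8],3),"gap",round(float(s["finger_gap"]),2),round(float(s["finger_force"]),1))
E
python3 r.py
```

```text
12.0 [642.1 -21.8 193.5] F [-5.34 -2.22  4.92] M [-0.427  0.836 -0.084] Mz [-0.074 -0.05  -0.07  -0.161 -0.065] e6 [-0.079 -0.079 -0.079 -0.079 -0.079] yaw 2.2123 j6 -0.732 gap 13.54 60.0
```

>>> {"api": "carry_out", "payload": {
  "slide": [
    [0,0,0],
    [0,0,0],
    [0,0,0],
    [0,0,0],
    [0,0,0],
    [0,0,0]
  ],
  "dr": [
    [0,0,-0.005],
    [0,0,-0.01],
    [0,0,-0.015],
    [0,0,-0.02],
    [0,0,-0.025],
    [0,0,-0.03]
  ],
  "gripper": [5,5,5,5,5,5]
}}

```text
clock: 12.5
eef_pos: [641.9, -21.9, 193.5]
eef_rot: [-3.141, 0.0, 2.023]
wrist_force: [-7.1, -3.1, 6.0]
finger_gap: 13.7
finger_force: 60.1
```

```bash
python3 r.py
```

```text
12.7 [641.9 -21.9 193.5] F [-7.   -3.07  5.43] M [-0.566  1.131  0.245] Mz [0.33  0.298 0.193 0.224 0.183] e6 [-0.472 -0.192  0.848  0.425  0.249] yaw 2.0228 j6 -0.543 gap 13.33 60.0
```

>>> {"api": "carry_out", "payload": {
  "slide": [
    [-0.001,0,0],
    [-0.002,-0.001,0],
    [-0.002,-0.001,0],
    [-0.002,-0.001,0],
    [-0.002,-0.001,0],
    [-0.002,-0.001,0],
    [-0.002,-0.001,0],
    [-0.002,-0.001,0]
  ],
  "dr": [
    [0,0,-0.005],
    [0,0,-0.01],
    [0,0,-0.015],
    [0,0,-0.02],
    [0,0,-0.025],
    [0,0,-0.03],
    [0,0,-0.03],
    [0,0,-0.03]
  ],
  "gripper": [5,5,5,5,5,5,5,5]
}}

```text
clock: 13.37
eef_pos: [641.7, -22.0, 193.4]
eef_rot: [-3.142, 0.0, 1.837]
wrist_force: [-4.6, -2.3, 6.3]
finger_gap: 14.0
finger_force: 60.0
```

```bash
python3 r.py
```

```text
13.57 [641.6 -22.  193.4] F [-4.87 -2.79  5.78] M [-0.449  0.804  0.168] Mz [0.177 0.174 0.235 0.144 0.111] e6 [0.37  0.213 0.172 0.163 0.161] yaw 1.8367 j6 -0.357 gap 13.75 60.0
```

>>> {"api": "carry_out", "payload": {
  "slide": [
    [0,0,0],
    [0,0,0],
    [0,0,0],
    [0,0,0],
    [0,0,0]
  ],
  "dr": [
    [0,0,-0.005],
    [0,0,-0.01],
    [0,0,-0.015],
    [0,0,-0.015],
    [0,0,-0.015]
  ],
  "gripper": [5,5,5,5,5]
}}

```text
clock: 13.98
eef_pos: [641.6, -22.0, 193.4]
eef_rot: [-3.141, 0.0, 1.742]
wrist_force: [-6.0, -2.2, 6.0]
finger_gap: 13.6
finger_force: 60.0
```

```bash
python3 r.py
```

```text
14.18 [641.6 -22.1 193.4] F [-5.86 -2.45  5.93] M [-0.476  1.011  0.188] Mz [0.232 0.189 0.173 0.215 0.13 ] e6 [0.341 0.225 0.196 0.19  0.188] yaw 1.7425 j6 -0.263 gap 13.67 60.0
```

>>> {"api": "carry_out", "payload": {
  "slide": [
    [-0.001,-0.001,0],
    [-0.001,-0.001,0],
    [-0.001,-0.001,0],
    [-0.001,-0.001,0],
    [-0.001,-0.001,0]
  ],
  "dr": [
    [0,0,-0.005],
    [0,0,-0.01],
    [0,0,-0.015],
    [0,0,-0.015],
    [0,0,-0.015]
  ],
  "gripper": [5,5,5,5,5]
}}

```text
clock: 14.6
eef_pos: [641.4, -22.1, 193.5]
eef_rot: [3.141, 0.0, 1.648]
wrist_force: [-4.5, -0.9, 5.1]
finger_gap: 13.7
finger_force: 60.0
```

```bash
python3 r.py
```

```text
14.8 [641.4 -22.1 193.4] F [-4.5  -1.19  5.49] M [-0.228  0.768  0.177] Mz [0.197 0.168 0.157 0.176 0.188] e6 [0.338 0.223 0.194 0.188 0.186] yaw 1.6484 j6 -0.169 gap 13.7 60.0
```

>>> {"api": "carry_out", "payload": {
  "slide": [
    [0,0,0],
    [0,0,0],
    [0,0,0],
    [0,0,0],
    [0,0,0]
  ],
  "dr": [
    [0,0,-0.005],
    [0,0,-0.01],
    [0,0,-0.015],
    [0,0,-0.015],
    [0,0,-0.015]
  ],
  "gripper": [5,5,5,5,5]
}}

```text
clock: 15.22
eef_pos: [641.3, -22.1, 193.4]
eef_rot: [-3.141, 0.0, 1.554]
wrist_force: [-5.8, -1.4, 5.9]
finger_gap: 13.5
finger_force: 60.0
```

```bash
python3 r.py
python3 - <<'E'
from h import *
s2=camera("scene");cv2.imwrite("pics/v1.png",cv2.resize(s2[200:300,160:310,::-1],None,fx=5,fy=5,interpolation=cv2.INTER_CUBIC))
E
```

```text
15.42 [641.4 -22.1 193.5] F [-5.55 -1.37  5.89] M [-0.239  0.961  0.195] Mz [0.145 0.196 0.252 0.197 0.187] e6 [0.34  0.224 0.195 0.189 0.187] yaw 1.5541 j6 -0.075 gap 13.66 60.0
```

View pics/v1.png

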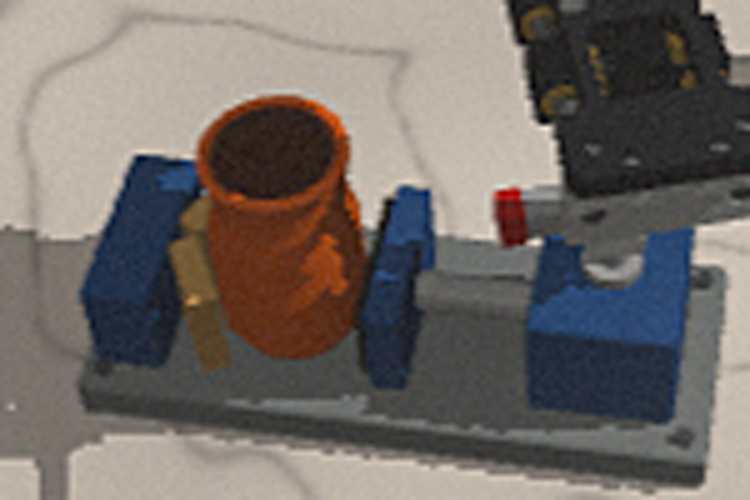

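The handle turns with the gripper, the jaw is closing and the gourd is still upright. The free-turning baseline is a settled e6 of about 0.188.

>>> {"api": "carry_out", "payload": {
  "slide": [
    [0,0,0],
    [0,0,0],
    [0,0,0],
    [0,0,0],
    [0,0,0]
  ],
  "dr": [
    [0,0,-0.005],
    [0,0,-0.01],
    [0,0,-0.015],
    [0,0,-0.015],
    [0,0,-0.015]
  ],
  "gripper": [5,5,5,5,5]
}}

```text
clock: 15.88
eef_pos: [641.3, -22.1, 193.4]
eef_rot: [-3.141, 0.0, 1.46]
wrist_force: [-6.2, -1.3, 6.7]
finger_gap: 13.6
finger_force: 60.0
```

```bash
python3 r.py
```

```text
16.08 [641.3 -22.1 193.5] F [-6.16 -1.03  6.62] M [-0.225  1.124  0.18 ] Mz [0.187 0.165 0.207 0.155 0.187] e6 [0.341 0.225 0.196 0.19  0.189] yaw 1.4599 j6 0.019 gap 13.12 60.0
```

>>> {"api": "carry_out", "payload": {
  "slide": [
    [-0.001,0,0],
    [-0.001,0,0],
    [-0.001,0,0],
    [-0.001,0,0],
    [-0.001,0,0]
  ],
  "dr": [
    [0,0,-0.005],
    [0,0,-0.01],
    [0,0,-0.015],
    [0,0,-0.015],
    [0,0,-0.015]
  ],
  "gripper": [5,5,5,5,5]
}}

```text
clock: 16.5
eef_pos: [641.1, -22.1, 193.5]
eef_rot: [-3.142, 0.0, 1.366]
wrist_force: [-5.3, -1.4, 5.1]
finger_gap: 13.6
finger_force: 60.0
```

```bash
python3 r.py
```

```text
16.7 [641.1 -22.1 193.5] F [-4.86 -1.09  5.99] M [-0.211  0.908  0.16 ] Mz [0.149 0.124 0.207 0.162 0.16 ] e6 [0.339 0.223 0.194 0.188 0.187] yaw 1.3656 j6 0.114 gap 13.41 60.0
```

Still free. Same again.

>>> {"api": "carry_out", "payload": {
  "slide": [
    [-0.001,0,0],
    [-0.001,0,0],
    [-0.001,0,0],
    [-0.001,0,0],
    [-0.001,0,0]
  ],
  "dr": [
    [0,0,-0.005],
    [0,0,-0.01],
    [0,0,-0.015],
    [0,0,-0.015],
    [0,0,-0.015]
  ],
  "gripper": [5,5,5,5,5]
}}

```text
clock: 17.12
eef_pos: [641.0, -22.1, 193.4]
eef_rot: [3.141, -0.0, 1.271]
wrist_force: [-3.9, -1.4, 5.6]
finger_gap: 13.5
finger_force: 60.0
```

```bash
python3 r.py
```

```text
17.32 [641.  -22.  193.4] F [-3.65 -1.07  5.07] M [-0.199  0.686  0.206] Mz [0.202 0.173 0.235 0.202 0.216] e6 [0.337 0.221 0.193 0.186 0.185] yaw 1.2714 j6 0.208 gap 13.41 60.0
```

>>> {"api": "carry_out", "payload": {
  "slide": [
    [-0.001,0,0],
    [-0.001,0,0],
    [-0.001,0,0],
    [-0.001,0,0],
    [-0.001,0,0]
  ],
  "dr": [
    [0,0,-0.005],
    [0,0,-0.01],
    [0,0,-0.015],
    [0,0,-0.015],
    [0,0,-0.015]
  ],
  "gripper": [5,5,5,5,5]
}}

```text
clock: 17.73
eef_pos: [640.8, -22.0, 193.4]
eef_rot: [3.141, -0.0, 1.178]
wrist_force: [-3.0, -1.0, 5.2]
finger_gap: 13.5
finger_force: 60.0
```

```bash
python3 r.py
```

```text
17.93 [640.8 -22.  193.4] F [-2.64 -0.4   5.52] M [-0.106  0.447  0.185] Mz [0.209 0.206 0.16  0.177 0.172] e6 [0.335 0.2   0.176 0.172 0.172] yaw 1.1777 j6 0.302 gap 13.61 60.0
```

>>> {"api": "carry_out", "payload": {
  "slide": [
    [0,0,0],
    [0,0,0],
    [0,0,0],
    [0,0,0],
    [0,0,0]
  ],
  "dr": [
    [0,0,-0.005],
    [0,0,-0.01],
    [0,0,-0.015],
    [0,0,-0.015],
    [0,0,-0.015]
  ],
  "gripper": [5,5,5,5,5]
}}

```text
clock: 18.35
eef_pos: [640.8, -22.0, 193.4]
eef_rot: [3.141, -0.0, 1.083]
wrist_force: [-2.3, -0.3, 6.1]
finger_gap: 13.3
finger_force: 60.0
```

```bash
python3 r.py
```

```text
18.55 [640.7 -22.  193.4] F [-3.09 -0.29  5.8 ] M [-0.023  0.594  0.219] Mz [0.224 0.211 0.203 0.231 0.226] e6 [0.336 0.221 0.192 0.186 0.184] yaw 1.0835 j6 0.396 gap 13.37 60.0
```

>>> {"api": "carry_out", "payload": {
  "slide": [
    [0,0,0],
    [0,0,0],
    [0,0,0],
    [0,0,0],
    [0,0,0]
  ],
  "dr": [
    [0,0,-0.005],
    [0,0,-0.01],
    [0,0,-0.015],
    [0,0,-0.015],
    [0,0,-0.015]
  ],
  "gripper": [5,5,5,5,5]
}}

```text
clock: 18.97
eef_pos: [640.7, -22.0, 193.4]
eef_rot: [-3.142, -0.0, 0.989]
wrist_force: [-4.2, 1.0, 7.3]
finger_gap: 13.1
finger_force: 60.1
```

```bash
python3 r.py
```

```text
19.17 [640.7 -22.  193.4] F [-4.31  0.3   6.58] M [0.027 0.727 0.214] Mz [0.233 0.23  0.191 0.19  0.224] e6 [0.351 0.236 0.207 0.201 0.199] yaw 0.9893 j6 0.49 gap 13.61 60.0
```

>>> {"api": "carry_out", "payload": {
  "slide": [
    [0,0,0],
    [0,0,0],
    [0,0,0],
    [0,0,0],
    [0,0,0]
  ],
  "dr": [
    [0,0,-0.005],
    [0,0,-0.01],
    [0,0,-0.015],
    [0,0,-0.015],
    [0,0,-0.015]
  ],
  "gripper": [5,5,5,5,5]
}}

```text
clock: 19.58
eef_pos: [640.6, -21.9, 193.4]
eef_rot: [-3.141, -0.0, 0.895]
wrist_force: [-4.7, 0.7, 7.5]
finger_gap: 13.6
finger_force: 60.1
```

```bash
python3 r.py
```

```text
19.78 [640.6 -21.9 193.4] F [-4.97  0.43  6.27] M [0.1   0.879 0.183] Mz [0.171 0.214 0.148 0.177 0.202] e6 [0.352 0.236 0.208 0.201 0.2  ] yaw 0.895 j6 0.584 gap 13.82 60.0
```

The reading is a constant +0.013, so the gourd is sliding home. I continue.

>>> {"api": "carry_out", "payload": {
  "slide": [
    [-0.001,0,0],
    [-0.001,0,0],
    [-0.001,0,0],
    [-0.001,0,0],
    [-0.001,0,0]
  ],
  "dr": [
    [0,0,-0.005],
    [0,0,-0.01],
    [0,0,-0.015],
    [0,0,-0.015],
    [0,0,-0.015]
  ],
  "gripper": [5,5,5,5,5]
}}

```text
clock: 20.2
eef_pos: [640.5, -21.9, 193.4]
eef_rot: [-3.141, -0.001, 0.801]
wrist_force: [-3.2, 1.2, 6.1]
finger_gap: 13.6
finger_force: 60.0
```

```bash
python3 r.py
```

```text
20.4 [640.5 -21.8 193.4] F [-3.69  0.79  6.11] M [0.154 0.657 0.227] Mz [0.186 0.28  0.241 0.216 0.21 ] e6 [0.351 0.235 0.206 0.2   0.199] yaw 0.8008 j6 0.678 gap 13.26 60.0
```

>>> {"api": "carry_out", "payload": {
  "slide": [
    [0,0,0],
    [0,0,0],
    [0,0,0],
    [0,0,0],
    [0,0,0]
  ],
  "dr": [
    [0,0,-0.005],
    [0,0,-0.01],
    [0,0,-0.015],
    [0,0,-0.015],
    [0,0,-0.015]
  ],
  "gripper": [5,5,5,5,5]
}}

```text
clock: 20.82
eef_pos: [640.4, -21.8, 193.4]
eef_rot: [-3.141, -0.0, 0.706]
wrist_force: [-4.1, 2.6, 5.5]
finger_gap: 13.6
finger_force: 60.1
```

```bash
python3 r.py
```

```text
21.02 [640.4 -21.8 193.4] F [-4.14  1.89  5.9 ] M [0.25  0.772 0.233] Mz [0.212 0.269 0.248 0.198 0.236] e6 [0.384 0.268 0.239 0.233 0.231] yaw 0.7067 j6 0.773 gap 13.64 60.1
```

The climb has begun (+0.045). One full step, then a smaller one.

>>> {"api": "carry_out", "payload": {
  "slide": [
    [-0.001,0,0],
    [-0.001,0,0],
    [-0.001,0,0],
    [-0.001,0,0],
    [-0.001,0,0]
  ],
  "dr": [
    [0,0,-0.005],
    [0,0,-0.01],
    [0,0,-0.015],
    [0,0,-0.015],
    [0,0,-0.015]
  ],
  "gripper": [5,5,5,5,5]
}}

```text
clock: 21.43
eef_pos: [640.3, -21.7, 193.4]
eef_rot: [-3.141, -0.001, 0.612]
wrist_force: [-2.7, 1.9, 5.3]
finger_gap: 13.4
finger_force: 60.1
```

```bash
python3 r.py
```

```text
21.63 [640.3 -21.7 193.4] F [-2.67  2.05  5.19] M [0.328 0.493 0.285] Mz [0.289 0.263 0.289 0.266 0.316] e6 [0.456 0.34  0.311 0.305 0.304] yaw 0.6125 j6 0.867 gap 13.56 60.1
```

>>> {"api": "carry_out", "payload": {
  "slide": [
    [0,0,0],
    [0,0,0],
    [0,0,0],
    [0,0,0]
  ],
  "dr": [
    [0,0,-0.003],
    [0,0,-0.008],
    [0,0,-0.008],
    [0,0,-0.008]
  ],
  "gripper": [5,5,5,5]
}}

```text
clock: 21.97
eef_pos: [640.3, -21.7, 193.5]
eef_rot: [-3.141, -0.001, 0.562]
wrist_force: [-2.9, 2.1, 6.2]
finger_gap: 13.5
finger_force: 60.1
```

```bash
python3 r.py
```

```text
22.17 [640.3 -21.7 193.4] F [-2.99  1.76  5.78] M [0.377 0.544 0.372] Mz [0.375 0.382 0.338 0.362 0.401] e6 [0.505 0.394 0.366 0.36  0.359] yaw 0.5624 j6 0.917 gap 13.0 60.1
```

The slope is now 1.1 N m/rad, as described, and the reading is +0.172 over free. A final 0.035 rad should bring it to about +0.21.

>>> {"api": "carry_out", "payload": {
  "slide": [
    [0,0,0],
    [0,0,0],
    [0,0,0],
    [0,0,0]
  ],
  "dr": [
    [0,0,-0.003],
    [0,0,-0.006],
    [0,0,-0.006],
    [0,0,-0.006]
  ],
  "gripper": [5,5,5,5]
}}

```text
clock: 22.5
eef_pos: [640.3, -21.6, 193.4]
eef_rot: [-3.141, -0.001, 0.525]
wrist_force: [-2.8, 2.6, 5.7]
finger_gap: 13.5
finger_force: 60.2
```

```bash
python3 r.py
```

```text
22.7 [640.3 -21.6 193.4] F [-2.97  2.15  5.93] M [0.413 0.559 0.439] Mz [0.446 0.41  0.437 0.465 0.439] e6 [0.52  0.451 0.434 0.43  0.429] yaw 0.5248 j6 0.955 gap 13.32 60.2
```

The reading is between +0.21 and +0.24, inside the window. I stop here, let go and retreat upward.

>>> {"api": "carry_out", "payload": {
  "slide": [
    [0,0,0],
    [0,0,0],
    [0,0,0],
    [0,0,0],
    [0,0,0],
    [0,0,0],
    [0,0,0]
  ],
  "dr": [
    [0,0,0],
    [0,0,0],
    [0,0,0],
    [0,0,0],
    [0,0,0],
    [0,0,0],
    [0,0,0]
  ],
  "gripper": [50,50,50,50,50,50,50]
}}

```text
clock: 23.28
eef_pos: [640.2, -22.1, 193.1]
eef_rot: [-3.142, 0.0, 0.522]
wrist_force: [-0.7, 0.8, -0.0]
finger_gap: 47.0
finger_force: 0.0
```

>>> {"api": "carry_out", "payload": {
  "slide": [
    [0,0,0.04],
    [0,0,0.1],
    [0,0,0.2],
    [0,0,0.3],
    [0,0,0.4],
    [0,0,0.5],
    [0,0,0.5],
    [-0.2,0.3,0.5],
    [-0.5,0.8,0.5],
    [-0.5,0.8,0.5]
  ],
  "dr": [
    [0,0,0],
    [0,0,0],
    [0,0,0],
    [0,0,0],
    [0,0,0],
    [0,0,0],
    [0,0,0],
    [0,0,0],
    [0,0,0],
    [0,0,0]
  ],
  "gripper": [50,50,50,50,50,50,50,50,50,50]
}}

```text
clock: 24.12
eef_pos: [572.2, 84.2, 318.1]
eef_rot: [-3.141, 0.0, 0.521]
wrist_force: [0.9, 0.3, 0.3]
finger_gap: 47.0
finger_force: 0.0
```

>>> {"api": "carry_out", "payload": {
  "slide": [
    [-0.3,0.4,0],
    [-0.3,0.4,0],
    [-0.3,0.4,0],
    [-0.3,0.4,0],
    [-0.3,0.4,0],
    [-0.3,0.4,0]
  ],
  "dr": [
    [0,0,0],
    [0,0,0],
    [0,0,0],
    [0,0,0],
    [0,0,0],
    [0,0,0]
  ],
  "gripper": [50,50,50,50,50,50]
}}

```text
clock: 24.62
eef_pos: [498.6, 183.2, 318.4]
eef_rot: [3.141, -0.0, 0.523]
wrist_force: [0.1, -0.3, -0.3]
finger_gap: 46.9
finger_force: 0.0
```

Run:
```python
from h import *
t=camera("top");s=read_state();print(s["clock"],s["eef_pos"],s["wrist_force"],s["qd"].round(3))
t=t[:,:,::-1];cv2.imwrite("pics/end.png",t);h=cv2.cvtColor(np.ascontiguousarray(t),cv2.COLOR_BGR2HSV);H,S,V=[h[:,:,i].astype(int) for i in range(3)]
y=np.radians(-21.5);X=np.array([np.cos(y),np.sin(y)])
print("red");R=[b for b in blobs(((H<4)|(H>174))&(S>170)&(V>90)) ]
for b in R: print(b[0],onz("top",b[1],119).round(1))
print("orange")
for b in blobs((H>=4)&(H<=13)&(S>190)&(V>60),30): print(b[0],b[1].round(1),onz("top",b[1],100).round(1))
seat=np.array([592.8,-147.3]);print("expected rim px",proj("top",np.r_[seat,120]))
```

```text
24.6667 [498.86763141 182.79144745 318.23877508] [ 0.09913289 -0.13375379  0.20540293] [-0.014  0.008 -0.002  0.    -0.001  0.002]
red
[265 139   5   5  13] [ 6.776e+02 -6.000e-01  1.190e+02]
[284 169   7   7  27] [608.3 -42.6 119. ]
[414 197  60  37 816] [ 511.1 -342.8  119. ]
orange
[319 167  33  35 530] [333.1 186.9] [ 582.2 -141.3  100. ]
expected rim px [337.12711828 179.44793959]
```

The image agrees: the bar turned 1.67 rad, matching the gripper's 1.69. The rim is where the seat predicts, and the robot is clear.

```bash
python3 -c "
from cell import *
print(sign_off())"
```

```text
the job is handed in; nothing more can be done
None
```

The gourd stands upright in the vise and is clamped against the V jaw at an estimated 0.21–0.24 N m over free turning. The handle is released, nothing else was touched, and the job was handed in at about 25 s.

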